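# Refit the clean-out cover of a spark trap under its headed stud

### The job

Put the loose clean-out cover back on the spark trap: hold it by its grab bar, tilt it nose down and hook its oblong eye over the headed stud, then lay it flat on the rim round the opening and slide it home until the heel of the eye stops against the stud's neck, so that it is caught under the head and cannot lift off. The stud's exact setting is not known, so feel for it gently: never push the cover against it with more than about 20 N, and do not drop the cover on the trap. Let go of it there, and leave the hammer, brush and can where they are.

Things in the scene. Friction and masses are not known exactly. Their poses are not given: they have to be found in the camera images.
- trap: Fixed sheet-steel box 260 (x) x 150 (y) x 60 mm high, a 45 mm spigot on each end. Origin: centre of its underside; +x towards the stud end. Its top (deck, z 60) has an opening 105 x 80 mm (x -70 to 35, y -40 to 40) framed by a rim 10 mm wide, 6 mm high (top z 66, gasketed), on which the cover lies. Round the stud the deck is bare. Home, the cover's origin is at (16 +- 5, 0, 66).
- keeper: Slotted keeper plate screwed on the trap's deck at (80, 0, 60) mm of the trap, axes as the trap's, 1 mm thick. It carries the headed steel stud: neck 16 mm diameter rising 15 mm above the deck, round head 40 mm diameter, 6 mm thick (underside 15, top 21 mm above the deck). The stud is clamped firmly in the x slot up to 5 mm either way of the keeper's origin: feel for it (or look).
- cover: Loose aluminium plate 210 (x) x 120 (y) x 5 mm, 0.35 to 0.6 kg, starting flat on the table. Origin: centre of its underside, z up, +x towards its nose. A through eye near the nose: 34 mm in x (56 to 90) by 50 mm in y; the head cannot pass it level, only with the cover tilted some 0.5 to 0.6 rad nose down. A nose strip 15 mm wide (x 90 to 105) lies beyond the eye.
- cover_bar (a point): Centre of the cover's grab bar, at (-10, 0, 45) mm in the cover's frame: a square steel bar 100 mm long along the cover's x, 14 mm wide (y), 12 mm high, on an upright 12 mm post at each end; 76 mm clear between the posts, 34 mm clear under the bar.
- eye_nose (a point): Middle of the eye's nose end, upper edge: (90, 0, 5) mm in the cover's frame. Hooking: tilted, the nose strip goes down to the deck beyond the head (trap +x side), is drawn back (-x) under the head till it meets the neck; then the bar end is lowered onto the rim.
- eye_heel (a point): Middle of the eye's heel (end nearer the bar), half-way through the plate: (56, 0, 2.5) mm in the cover's frame. Laid level with the nose end at the neck, the cover slides 18 mm towards trap +x till the heel meets the neck: home, this point then 8 mm on the -x side of the stud's axis, 8.5 mm above the deck, under the head.
- hammer: Hammer lying on the table beyond the work; origin about its middle. To be left alone.
- brush: Brush lying on the table to the left of the work; origin about its middle. To be left alone.
- spray: Spray can, 52 mm diameter, 130 mm high, standing on the table beyond the work; origin under its centre. To be left alone.
There are look-alikes about, which are no part of the job. Several things have the shape of the cover; the one meant has the colours described above.

How it is judged:
By the outcome, as a careful person would: the job done as asked, in the order asked, and still so for the second after the job is handed in, with the robot touching nothing.
It also fails if it takes over 59 s, if anything falls off the work surface, if the arm or the gripper's body presses on something with over 40 N, if the wrist force passes 120 N, or if a joint passes its speed limit or range.

### The arm

A 6-joint arm with a two-finger parallel gripper is mounted at the origin on the work surface. World frame = base frame: x ahead of the robot, y to its left, z up, the work surface at z = 0. Lengths are in m, angles in rad, forces in N, time in s.
With the tool pointing down it reaches from about 0.35 to 0.775 m from the base axis. Payload 5.5 kg.
Tool frame: the origin (TCP) lies at the very end of the fingers, on their centre line; the grasp point (between the pads) lies 19 mm behind it; z points along the fingers, y is the line along which they close (so a half turn about z gives the same grasp; the last joint's range is limited). The gripper opens to 85 mm and grips with 20 to 120 N. Pads are 22 mm wide; open, the fingers measure 114 mm over their backs; the gripper's body (76 mm by 85 mm) begins 54 mm behind the grasp point. The pads swing forward as they close: fully open they stand 13 mm farther back than shut.
Start: joints at [1.065, 0.313, 0.046, 1.304, 0, 1.431], TCP at [0.206, 0.537, 0.231] pointing down, gripper open.
Joint ranges: [-2.76, 2.76], [-0.86, 1.69], [-1.03, 1.26], [-2.2, 2.34], [-1.47, 1.5], [-3.14, 3.14]. Speed limits (rad/s): [2.57, 2.57, 3.14, 3.14, 3.14, 3.14].

### API

Orientations are given as [roll, pitch, yaw] about the fixed x, y, z axes, in that order (R = Rz(yaw) Ry(pitch) Rx(roll)).
In Python, from workcell import robot gives the robot as it stands.
- The arm moves only by the tool play_rows, never from a script. Its argument "moves" is a list of rows, each a list of 7 numbers: the turn, a rotation vector about the tool's x, y, z in degrees, then the shift along the tool's x, y, z in m, then the closure, from 0 (fully open) to 1 (shut). In form: [[wx, wy, wz, dx, dy, dz, claw], ...]. A call has 1 to 20 rows; each row is the pose to reach, as a shift and turn from the pose commanded when the call began, along the tool's axes at that moment; what a row does not reach only later rows make up. A row lasts 1/8 s, in which the tool goes at most 62.5 mm and 10.7 degrees, less where a joint would pass 70% of its speed; a pose out of reach is approached as far as the arm can. A call with a gripper value outside its range is refused whole. The fingers move at their own pace and stop on an object; "grip_force" is the grip in N (left out, the last holds). Time passes only in rows, so rows that repeat a pose let the fingers close. It gives the time, the measured TCP pose, the force, the opening and the grip force at its end, in the units of the state.
- robot.observe(): the state, without advancing time (a new reading comes with each control period).
- robot.grab_frame(name): name is "scene" or "top" or "wrist"; returns a dict with "frame" (384x512x3 uint8, red, green, blue), "camera_matrix" (3x3 intrinsics, pixels), "origin" and "attitude" of the camera in the world; the wrist camera has in their place "mount" (4x4, takes a point from camera to tool coordinates, whose origin is the TCP and whose axes are the flange's). Camera axes: x right, y down, z forward; pixel columns grow to the right and rows downward; lengths in m; the calibration is good to about 2 mm. A picture is of the moment at which its call begins: read the wrist's pose just before it. There is no depth.
- robot.sign_off(): hands the job in; it is judged then, once.
The state is a dict: "clock": time; "joint_pos": joint angles; "qd": joint speeds; "tau": joint torques, N m; "tool_pos": TCP position; "tool_rot": TCP orientation; "contact_force": force on the tool from outside, world axes, zero at the start; "moment": the same for the moment, N m; "grip_width": finger opening in m; "gripper_force": force on a finger pad.
Only numpy, scipy, OpenCV 4.12 (cv2) and the standard library are available. Lean on these libraries where they do the work, as an engineer would, in place of code of your own. Each camera call takes 0.05 s, during which the arm holds its last target. There are 200 camera calls.

## Working session

There is one attempt and no reset: what is moved stays moved. The work goes in short steps, Python scripts to look and compute and a tool call to move; the robot and the scene stay as the last step left them, time stands still between calls to the robot, and variables do not carry over. Pictures are saved under pics/ and viewed, at most 10 in all, crops included, and the job is handed in when it is done.

Besides the shell and the picture viewer there is one more tool, called after "Emit:" as a command line: name --pt "numbers of a row" for each row, then --argument value for the rest. play_rows: Moves the arm, as the interface text tells. Its arguments: {"type":"object","properties":{"moves":{"type":"array"},"grip_force":{"type":"number"}},"required":["moves"]}

```bash
mkdir -p pics; ls
python3 - <<'E'
from workcell import robot
import cv2,numpy as np
s=robot.observe();print(s['clock'],s['tool_pos'],s['tool_rot'],s['contact_force'],s['grip_width'])
ims=[]
for n in("scene","top"):
    f=robot.grab_frame(n);np.savez(f'{n}.npz',**f);cv2.imwrite(f'pics/{n}0.png',cv2.resize(f['frame'][...,::-1],(800,600)))
    print(n,f['camera_matrix'].tolist(),f['origin'],f['attitude'])
E
```

```text
pics
0.0 [0.20541117 0.53650416 0.23039221] [-3.13974889e+00 -2.88708682e-04  2.77581756e+00] [ 0.34718668 -0.66568767  0.16083507] 0.08523667997519477
scene [[415.3724571824707, 0.0, 263.5932603196204], [0.0, 415.3724571824707, 188.68334778836117], [0.0, 0.0, 1.0]] [ 1.14758663 -0.23678238  1.1316622 ] [-2.50931440e+00 -1.75144235e-03  9.49101081e-01]
top [[349.44379818001465, 0.0, 259.21189456055765], [0.0, 349.44379818001465, 194.30147634966207], [0.0, 0.0, 1.0]] [0.37426839 0.18846191 1.16368789] [-3.00947759  0.01764418 -1.58224039]
```

View pics/scene0.png

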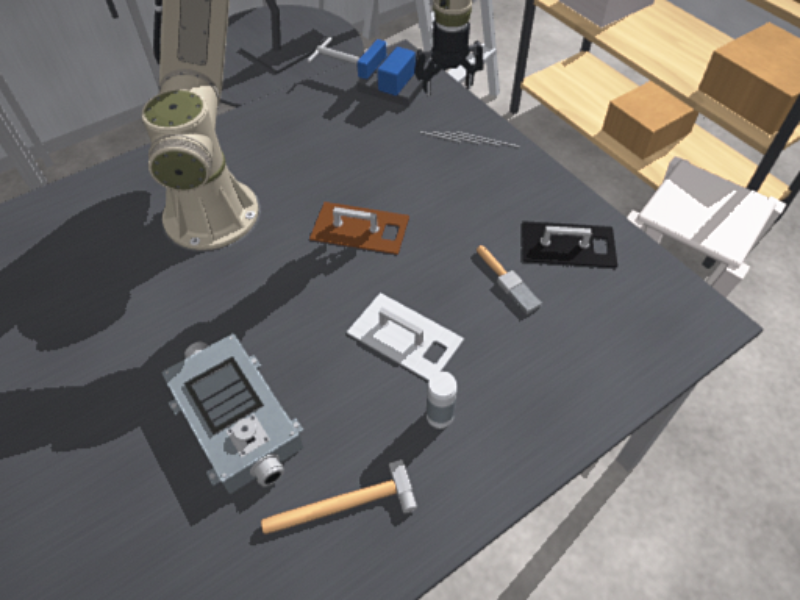

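View pics/top0.png

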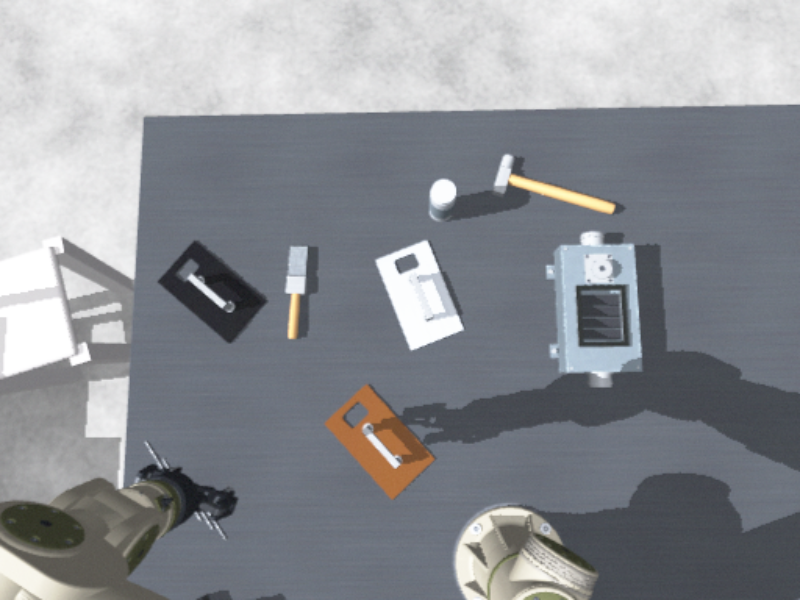

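The scene shows the bare aluminium cover at scene (405,335) / top (420,295), with the eye at top (407,262). The orange and black plates are look-alikes. The trap is at top (598,308) with its stud at (601,268), towards world +x.

```bash
cat > h.py <<'E'
import numpy as np,cv2
from scipy.spatial.transform import Rotation as R
def ray(f,uv,z,o=None,A=None):
    uv=np.atleast_2d(uv).astype(float)
    o=f['origin'] if o is None else o
    A=R.from_euler('xyz',f['attitude']).as_matrix() if A is None else A
    d=np.c_[uv,np.ones(len(uv))]@np.linalg.inv(f['camera_matrix']).T@A.T
    return o+d*((z-o[2])/d[:,2])[:,None]
def proj(f,P,o=None,A=None):
    P=np.atleast_2d(P)
    o=f['origin'] if o is None else o
    A=R.from_euler('xyz',f['attitude']).as_matrix() if A is None else A
    c=(P-o)@A@f['camera_matrix'].T
    return c[:,:2]/c[:,2:]
E
python3 - <<'E'
from h import *
for n in('top','scene'):
    f=np.load(n+'.npz');im=f['frame'];hsv=cv2.cvtColor(im,cv2.COLOR_RGB2HSV)
    s=0.64
    box={'top':[(375,235,465,350),(540,225,645,390)],'scene':[(340,290,465,380),(160,330,305,495)]}[n]
    for k,(b,z) in enumerate(zip(box,(0.005,0.06))):
        m=np.zeros(im.shape[:2],np.uint8);x0,y0,x1,y1=[int(v*s) for v in b]
        mm=(hsv[...,2]>170)&(hsv[...,1]<40) if k==0 else (hsv[...,1]>20)&(hsv[...,2]>135)
        m[y0:y1,x0:x1]=mm[y0:y1,x0:x1]*255
        m=cv2.morphologyEx(m,cv2.MORPH_OPEN,np.ones((3,3)))
        cs=cv2.findContours(m,cv2.RETR_EXTERNAL,cv2.CHAIN_APPROX_NONE)[0];c=max(cs,key=cv2.contourArea)
        P=ray(f,c[:,0],z)
        (cx,cy),(w,h),a=cv2.minAreaRect((P[:,:2]*1000).astype(np.float32))
        print(n,k,'centre',round(cx,1),round(cy,1),'size',round(w),round(h),'ang',round(a,1))
    if n=='top':
        for nm,uv,z in(('stud',(601,268),.081),('eye',(407,262),.005),('bar',(428,296),.051),('openN',(604,287),.066),('openS',(603,345),.066)):
            print(nm,ray(f,np.array(uv)*s,z).round(3))
    else:
        for nm,uv,z in(('stud',(245,431),.081),('barend',(380,308),.051),('barend2',(420,338),.051)):
            print(nm,ray(f,np.array(uv)*s,z).round(3))
E
```

```text
top 0 centre 549.2 178.3 size 213 123 ang 20.8
top 1 centre 510.4 -172.6 size 185 264 ang 89.8
stud [[ 0.585 -0.188  0.081]]
eye [[0.619 0.202 0.005]]
bar [[0.537 0.159 0.051]]
openN [[ 0.549 -0.197  0.066]]
openS [[ 0.432 -0.188  0.066]]
scene 0 centre 564.7 179.4 size 239 121 ang 20.9
scene 1 centre 510.3 -191.6 size 154 261 ang 90.0
stud [[ 0.593 -0.194  0.081]]
barend [[0.494 0.154 0.051]]
barend2 [[0.6   0.178 0.051]]
```

```bash
cat >> h.py <<'E'
def row(s,pos,rpy):
    """turn (deg) and shift (m) in tool axes from state s to world pose"""
    A=R.from_euler('xyz',s['tool_rot']);B=R.from_euler('xyz',rpy) if not isinstance(rpy,R) else rpy
    return (A.inv()*B).as_rotvec(degrees=True).round(2).tolist()+A.inv().apply(np.array(pos)-s['tool_pos']).round(4).tolist()
E
python3 - <<'E'
from h import *
from workcell import robot
s=robot.observe();print(row(s,[.54,.175,.16],[np.pi,0,np.radians(200.8)]))
E
```

```text
[-0.09, -0.05, -41.76, -0.4418, -0.2178, 0.0707]
```

Emit:
play_rows --pt "0 0 -41.8 -0.442 -0.218 0.07 0" --pt "0 0 -41.8 -0.442 -0.218 0.07 0" --pt "0 0 -41.8 -0.442 -0.218 0.07 0" --pt "0 0 -41.8 -0.442 -0.218 0.07 0" --pt "0 0 -41.8 -0.442 -0.218 0.07 0" --pt "0 0 -41.8 -0.442 -0.218 0.07 0" --pt "0 0 -41.8 -0.442 -0.218 0.07 0" --pt "0 0 -41.8 -0.442 -0.218 0.07 0" --pt "0 0 -41.8 -0.442 -0.218 0.07 0" --pt "0 0 -41.8 -0.442 -0.218 0.07 0" --pt "0 0 -41.8 -0.442 -0.218 0.07 0"

```text
clock: 1.48
tool_pos: [0.5395, 0.1762, 0.1613]
tool_rot: [3.141, -0.001, -2.777]
contact_force: [0.1, 0.5, 0.1]
grip_width: 0.0854
gripper_force: 0.0
```

Run:
```python
from h import *
from workcell import robot
s=robot.observe();print(s['clock'],s['tool_pos'],s['tool_rot'],s['joint_pos'],s['contact_force'])
f=robot.grab_frame('wrist');np.savez('w1.npz',pos=s['tool_pos'],rot=s['tool_rot'],**f);print(f['mount'])
T=f['mount'];A0=R.from_euler('xyz',s['tool_rot']).as_matrix();A=A0@T[:3,:3];o=s['tool_pos']+A0@T[:3,3]
im=f['frame'][...,::-1].copy()
c,sn=np.cos(np.radians(20.8)),np.sin(np.radians(20.8))
def C(x,y,z): return [.549+c*x-sn*y,.178+sn*x+c*y,z]
P=[C(-.06,0,.051),C(.04,0,.051),C(.056,-.025,.005),C(.09,.025,.005),C(.105,.06,.005),C(.105,-.06,.005),C(-.01,0,.051)]
for u in proj(f,P,o,A): 
    print(u); cv2.circle(im,tuple(int(v) for v in u),2,(0,0,255),-1)
cv2.imwrite('pics/w1.png',cv2.resize(im,(800,600)))
```

```text
1.475 [0.53946732 0.17621573 0.1612767 ] [ 3.14087520e+00 -7.88199629e-04 -2.77674120e+00] [ 1.73989214e-01  3.28700746e-01 -1.05840260e-01  1.13716531e+00
  5.54903959e-04 -1.90862208e-01] [0.06098998 0.48466065 0.06215948]
[[-8.62727469e-04 -9.60561696e-01 -2.78065611e-01  7.02344168e-02]
 [ 9.99999325e-01 -1.04511943e-03  5.07703209e-04  5.03384532e-04]
 [-7.78292028e-04 -2.78064985e-01  9.60561949e-01 -1.42770754e-01]
 [ 0.00000000e+00  0.00000000e+00  0.00000000e+00  1.00000000e+00]]
[249.29869003 120.97007804]
[249.51140518 248.05874981]
[223.34206027 242.46255959]
[275.71823146 274.75458398]
[311.0700271  288.42471276]
[188.78820529 288.42082419]
[249.41066559 187.87093414]
```

View pics/w1.png

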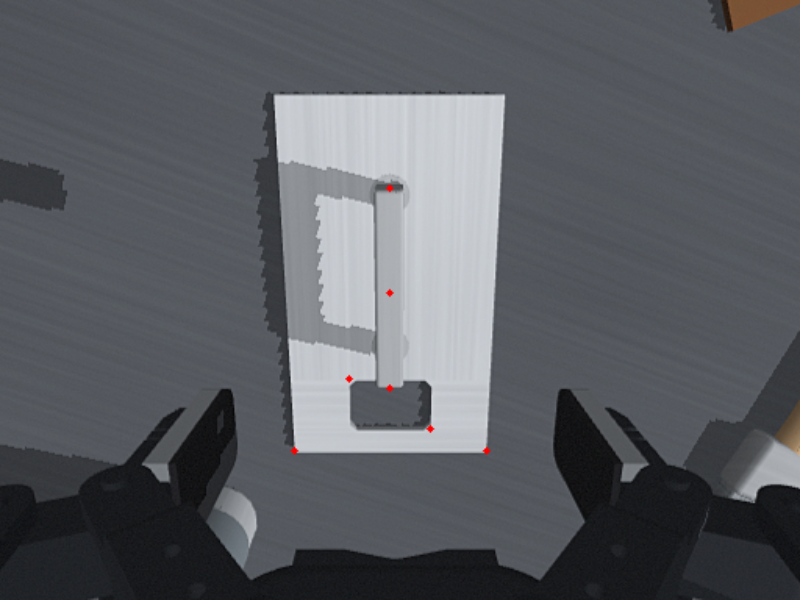

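The red predicted points fall on the cover's corners, eye and bar (pixel 390,292), so the pose holds within about 1 mm. I'll descend and grip.

Run:
```python
from h import *
from workcell import robot
s=robot.observe();print(row(s,[.5397,.1744,.025],[np.pi,0,np.radians(200.8)]))
```

```text
[0.03, -0.02, 0.14, 0.0005, -0.0022, 0.1365]
```

Emit:
play_rows --pt "0 0 0.1 0 -0.002 0.05 0" --pt "0 0 0.1 0 -0.002 0.1 0" --pt "0 0 0.1 0 -0.002 0.125 0" --pt "0 0 0.1 0 -0.002 0.1365 0" --pt "0 0 0.1 0 -0.002 0.1365 0" --pt "0 0 0.1 0 -0.002 0.1365 1" --pt "0 0 0.1 0 -0.002 0.1365 1" --pt "0 0 0.1 0 -0.002 0.1365 1" --pt "0 0 0.1 0 -0.002 0.1365 1" --pt "0 0 0.1 0 -0.002 0.1365 1" --pt "0 0 0.1 0 -0.002 0.1365 1" --pt "0 0 0.1 0 -0.002 0.1365 1" --pt "0 0 0.1 0 -0.002 0.1365 1" --grip_force 100

```text
clock: 3.15
tool_pos: [0.5415, 0.1735, 0.0255]
tool_rot: [3.142, 0.001, -2.78]
contact_force: [-1.9, -0.2, 5.9]
grip_width: 0.0121
gripper_force: 98.0
```

Emit:
play_rows --pt "0 0 0 0 0 -0.01 1" --pt "0 0 0 0 0 -0.04 1" --pt "0 0 0 0 0 -0.09 1" --pt "0 0 0 0 0 -0.15 1" --pt "0 0 0 0 0 -0.18 1" --pt "0 0 0 0 0 -0.18 1" --pt "0 0 0 0 0 -0.18 1"

```text
clock: 4.03
tool_pos: [0.54, 0.1732, 0.2028]
tool_rot: [3.141, -0.003, -2.78]
contact_force: [-1.1, 0.0, -4.5]
grip_width: 0.0123
gripper_force: 98.0
```

Run:
```python
from h import *
from workcell import robot
s=robot.observe();print(s['clock'],s['tool_pos'],s['tool_rot'],s['contact_force'],s['moment'])
f=robot.grab_frame('wrist');np.savez('w2.npz',pos=s['tool_pos'],rot=s['tool_rot'],**f)
T=f['mount'];A=T[:3,:3];o=T[:3,3]
im=f['frame'][...,::-1].copy()
# cover points in tool frame; tool x=-cx, y=cy, z=-cz ; TCP at cover (-8.6,-1.5,25.5)
def C(x,y,z): return [-(x+.0086),y+.0015,-(z-.0255)]
P=[C(-.06,0,.051),C(.04,0,.051),C(.056,-.025,.005),C(.09,.025,.005),C(.105,.06,.005),C(.105,-.06,.005),C(-.105,.06,.005),C(-.105,-.06,.005)]
for u in proj(f,P,o,A): 
    print(u.round(1)); cv2.circle(im,tuple(int(round(v)) for v in u),1,(0,0,255),-1)
cv2.imwrite('pics/w2.png',cv2.resize(im,(800,600)))
```

```text
4.025 [0.5400448  0.17317998 0.20279465] [ 3.14095665e+00 -3.13063853e-03 -2.77966808e+00] [-1.06381975  0.03768471 -4.53259993] [0.00673891 0.10359563 0.00662388]
[255.3 149.7]
[255.  385.2]
[210.  341.5]
[296.7 389.8]
[353.8 409.7]
[154.8 409.9]
[392.9  29.3]
[116.1  29.5]
```

View pics/w2.png

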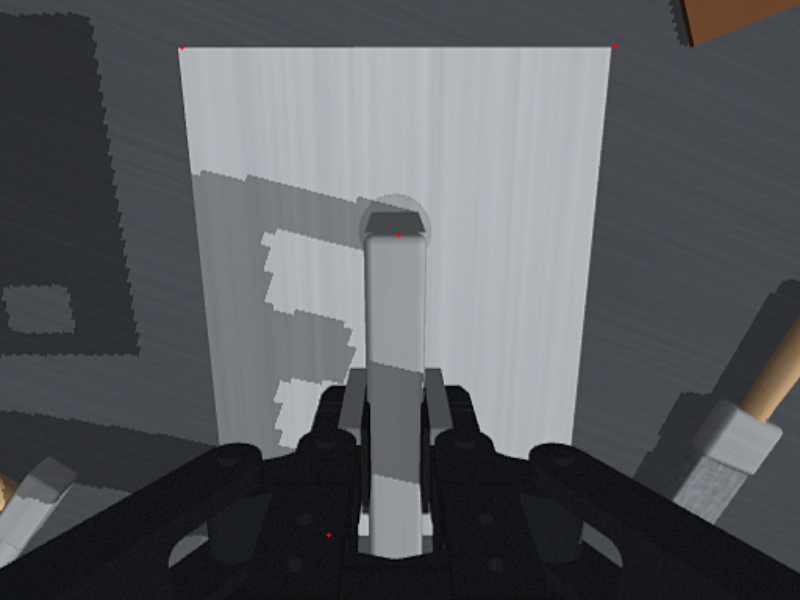

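The wrist view shows the cover held level and centred. The tail corners at (180,47) and (612,47) match the predictions. Now the stud and trap, from the stored top and scene images.

Run:
```python
from h import *
t=np.load('top.npz');s=np.load('scene.npz')
a=t['frame'][140:260,345:425,::-1];b=s['frame'][205:325,95:205,::-1]
a=cv2.resize(a,None,fx=4.2,fy=4.2,interpolation=cv2.INTER_CUBIC);b=cv2.resize(b,None,fx=4.2,fy=4.2,interpolation=cv2.INTER_CUBIC)
cv2.imwrite('pics/z1.png',np.hstack([a,b]));print(a.shape,b.shape)
```

```text
(504, 336, 3) (504, 462, 3)
```

View pics/z1.png

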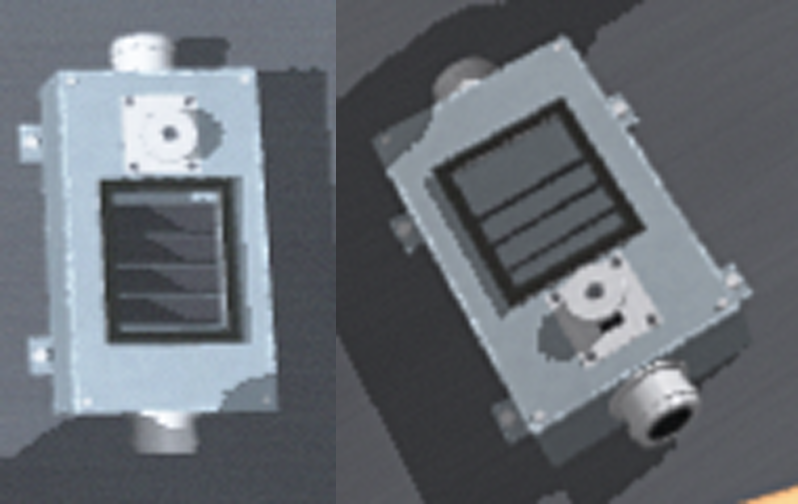

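Run:
```python
from h import *
t=np.load('top.npz');s=np.load('scene.npz')
U=lambda p,o:(np.array(p)+.5)/4.2-.5+np.array(o)
T=lambda p:U(p,(345,140)); S=lambda p:U(np.array(p)-[336,0],(95,205))
print('stud',ray(t,T([[171,134]]),.081).round(4),ray(s,S([[595,291]]),.081).round(4))
for nm,P,z in(('deckT',[(62,72),(252,68),(275,410),(73,412)],.06),('rimT',[(100,179),(245,178),(250,342),(107,344)],.066)):
    Q=ray(t,T(P),z)[:,:2];print(nm,Q.round(3).tolist(),Q.mean(0).round(4))
for nm,P,z in(('deckS',[(745,298),(525,430),(385,148),(563,38)],.06),('rimS',[(645,227),(510,312),(430,170),(562,98)],.066)):
    Q=ray(s,S(P),z)[:,:2];print(nm,Q.round(3).tolist(),Q.mean(0).round(4))
```

```text
stud [[ 0.5849 -0.1901  0.081 ]] [[ 0.587  -0.1925  0.081 ]]
deckT [[0.639, -0.117], [0.639, -0.262], [0.38, -0.262], [0.38, -0.113]] [ 0.5095 -0.1885]
rimT [[0.554, -0.14], [0.553, -0.249], [0.43, -0.244], [0.43, -0.139]] [ 0.4919 -0.193 ]
deckS [[0.638, -0.113], [0.635, -0.271], [0.394, -0.261], [0.383, -0.12]] [ 0.5124 -0.1913]
rimS [[0.557, -0.143], [0.56, -0.244], [0.432, -0.243], [0.433, -0.143]] [ 0.4953 -0.1934]
```

```bash
cat >> h.py <<'E'
OFF=np.array([-.0086,-.0008,.0255]) # TCP in cover frame
XS,YS=.586,-.1915
def tcp(th,X,Z,pt=(.090,0,.0025),y=YS,yaw=0):
    """TCP pose putting cover point pt at world (X,y,Z), nose-down tilt th"""
    A=R.from_euler('xyz',[0,th,yaw]); return np.array([X,y,Z])+A.apply(OFF-np.array(pt)), A*R.from_matrix(np.diag([-1.,1,-1]))
def nose(s,pt=(.090,0,.0025)):
    A=R.from_euler('xyz',s['tool_rot'])*R.from_matrix(np.diag([-1.,1,-1]))
    return s['tool_pos']+A.apply(np.array(pt)-OFF), A.as_euler('xyz')
E
python3 - <<'E'
from h import *
from workcell import robot
s=robot.observe();p,r=tcp(.54,XS+.026,.0713+.09);print(p,row(s,p,r));print(nose(s))
E
```

```text
[ 0.53925505 -0.1923      0.23172111] [-5.59, 30.34, 20.23, 0.1299, -0.3416, -0.0292]
(array([0.6315183 , 0.20879411, 0.17883485]), array([0.00091198, 0.00433595, 0.36192878]))
```

Emit:
play_rows --pt "0 0 5 0.03 -0.06 -0.03 1" --pt "0 0 12 0.06 -0.12 -0.03 1" --pt "-1 8 18 0.085 -0.18 -0.03 1" --pt "-3 16 20.2 0.1 -0.24 -0.03 1" --pt "-5 24 20.2 0.12 -0.3 -0.03 1" --pt "-5.6 30.3 20.2 0.13 -0.342 -0.03 1" --pt "-5.6 30.3 20.2 0.13 -0.342 -0.03 1" --pt "-5.6 30.3 20.2 0.13 -0.342 -0.03 1" --pt "-5.6 30.3 20.2 0.13 -0.342 -0.03 1" --pt "-5.6 30.3 20.2 0.13 -0.342 -0.03 1"

```text
clock: 5.32
tool_pos: [0.5406, -0.191, 0.2374]
tool_rot: [-3.141, -0.531, -3.139]
contact_force: [0.4, -0.7, -3.3]
grip_width: 0.0118
gripper_force: 98.6
```

Run:
```python
from h import *
from workcell import robot
s=robot.observe();print(s['clock'],s['tool_pos'],s['joint_pos'],s['contact_force'],s['moment'],s['grip_width'],nose(s))
p,r=tcp(.54,XS+.026,.0713+.02);print(row(s,p,r))
f=robot.grab_frame('scene');np.savez('s2.npz',**f);g=robot.grab_frame('top')
im=f['frame'][...,::-1].copy()
A=R.from_euler('xyz',s['tool_rot'])*R.from_matrix(np.diag([-1.,1,-1]))
Q=[s['tool_pos']+A.apply(np.array(q)-OFF) for q in[(.105,.06,.005),(.105,-.06,.005),(.056,-.025,.005),(.09,.025,.005),(-.105,-.06,.005)]]
for h,i2 in((f,im),):
  for u in proj(h,Q): cv2.circle(i2,tuple(int(round(v)) for v in u),0,(0,0,255),-1)
b=g['frame'][...,::-1].copy()
for u in proj(g,Q): cv2.circle(b,tuple(int(round(v)) for v in u),0,(0,0,255),-1)
a=cv2.resize(im[150:320,60:240],(400,378));b=cv2.resize(b[120:290,310:490],(400,378))
cv2.imwrite('pics/z2.png',np.hstack([a,b]))
```

```text
5.325 [ 0.54060032 -0.19097764  0.23743953] [-0.38007795  0.79028249  0.70767637  1.98715432 -0.1903201  -0.33388162] [ 0.35394498 -0.72055477 -3.34184404] [ 0.00316122 -0.92811081 -0.05513485] 0.011787155166037965 (array([ 0.61396329, -0.19000515,  0.16766469]), array([-1.39350523e-04,  5.31152436e-01,  2.39479253e-03]))
[-0.08, 0.51, 0.12, -0.0372, -0.0013, 0.066]
```

View pics/z2.png

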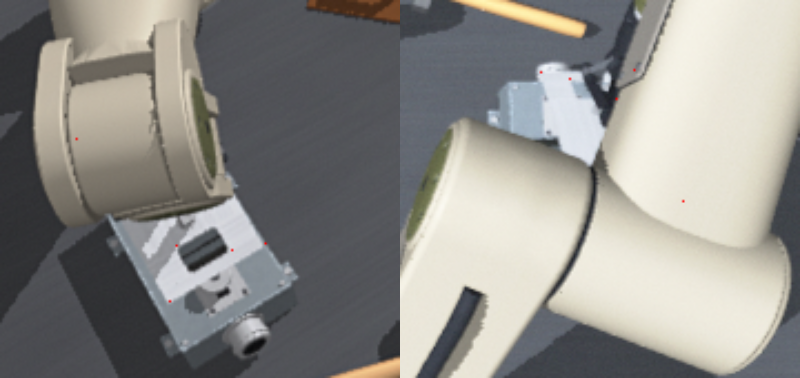

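Scene view: the nose corners (267,243), (170,300) and the eye (205,250) match the predictions, and the stud head shows beyond at (215,280). Descending.

Emit:
play_rows --pt "0 0.5 0 -0.015 -0.001 0.026 1" --pt "0 0.5 0 -0.03 -0.001 0.052 1" --pt "0 0.5 0 -0.037 -0.001 0.066 1" --pt "0 0.5 0 -0.037 -0.001 0.066 1" --pt "0 0.5 0 -0.037 -0.001 0.066 1" --pt "0 0.5 0 -0.037 -0.001 0.066 1"

```text
clock: 6.18
tool_pos: [0.5394, -0.1936, 0.1604]
tool_rot: [3.141, -0.542, -3.141]
contact_force: [-0.2, -0.2, -4.6]
grip_width: 0.0119
gripper_force: 98.5
```

Run:
```python
from h import *
from workcell import robot
s=robot.observe();print(s['clock'],s['tool_pos'],s['contact_force'],s['moment'],nose(s))
p,r=tcp(.54,XS+.026,.0713+.004);print(row(s,p,r))
```

```text
6.175 [ 0.53944382 -0.1935629   0.16035762] [-0.2149222  -0.15535063 -4.64710001] [ 0.00468265 -0.87376659  0.01841138] (array([ 0.61207367, -0.19270383,  0.08981851]), array([3.58060545e-04, 5.41626802e-01, 6.99913107e-04]))
[-0.0, -0.09, 0.03, -0.0074, 0.0013, 0.0126]
```

Emit:
play_rows --pt "0 0 0 -0.004 0.001 0.007 1" --pt "0 0 0 -0.0074 0.001 0.0126 1" --pt "0 0 0 -0.0074 0.001 0.0126 1" --pt "0 0 0 -0.008 0.001 0.0137 1" --pt "0 0 0 -0.0086 0.001 0.0147 1" --pt "0 0 0 -0.0086 0.001 0.0147 1" --pt "0 0 0 -0.0086 0.001 0.0147 1"

```text
clock: 7.05
tool_pos: [0.5387, -0.1923, 0.1422]
tool_rot: [3.14, -0.543, -3.141]
contact_force: [0.6, -0.5, -3.6]
grip_width: 0.0123
gripper_force: 98.6
```

Run:
```python
from h import *
from workcell import robot
s=robot.observe();print(s['clock'],s['tool_pos'],s['contact_force'],s['moment'],nose(s),nose(s,(.105,0,0))[0])
```

```text
7.05 [ 0.53871346 -0.19234876  0.14222255] [ 0.63205142 -0.46581996 -3.58877   ] [ 0.03336346 -0.88824207  0.02819165] (array([ 0.61121516, -0.19144052,  0.07155234]), array([0.00126224, 0.5434421 , 0.00109258])) [ 0.62276145 -0.19142475  0.06165623]
```

Emit:
play_rows --pt "0 0 0 -0.0002 0 0.0004 1" --pt "0 0 0 -0.0004 0 0.0007 1" --pt "0 0 0 -0.0004 0 0.0007 1"

```text
clock: 7.42
tool_pos: [0.5386, -0.1923, 0.1413]
tool_rot: [3.14, -0.544, -3.14]
contact_force: [-0.5, -0.3, -4.3]
grip_width: 0.0117
gripper_force: 98.6
```

Emit:
play_rows --pt "0 0 0 -0.0002 0 0.0004 1" --pt "0 0 0 -0.0004 0 0.0007 1" --pt "0 0 0 -0.0004 0 0.0007 1"

```text
clock: 7.8
tool_pos: [0.5386, -0.1923, 0.1405]
tool_rot: [3.14, -0.544, -3.14]
contact_force: [-0.7, -0.5, -4.2]
grip_width: 0.0124
gripper_force: 98.6
```

Emit:
play_rows --pt "0 0 0 -0.0002 0 0.0004 1" --pt "0 0 0 -0.0004 0 0.0007 1" --pt "0 0 0 -0.0004 0 0.0007 1"

```text
clock: 8.18
tool_pos: [0.5384, -0.1923, 0.1401]
tool_rot: [3.14, -0.544, -3.14]
contact_force: [-3.2, 1.0, -0.6]
grip_width: 0.0124
gripper_force: 98.9
```

Emit:
play_rows --pt "0 0 0 -0.0002 0 0.0004 1" --pt "0 0 0 -0.0004 0 0.0007 1" --pt "0 0 0 -0.0004 0 0.0007 1"

```text
clock: 8.55
tool_pos: [0.538, -0.1923, 0.1397]
tool_rot: [3.14, -0.545, -3.14]
contact_force: [-4.7, 0.5, 4.7]
grip_width: 0.0122
gripper_force: 99.3
```

Emit:
play_rows --pt "0 0 0 0.0007 0 -0.0011 1" --pt "0 0 0 0.0033 0 0.0005 1" --pt "0 0 0 0.0058 0 0.002 1" --pt "0 0 0 0.0084 0 0.0035 1" --pt "0 0 0 0.011 0 0.0051 1" --pt "0 0 0 0.011 0 0.0051 1"

```text
clock: 9.3
tool_pos: [0.5261, -0.1923, 0.1402]
tool_rot: [3.14, -0.544, -3.14]
contact_force: [-0.6, -0.1, -2.5]
grip_width: 0.0118
gripper_force: 98.8
```

Run:
```python
from h import *
from workcell import robot
s=robot.observe();print(s['clock'],s['tool_pos'],s['contact_force'],s['moment'],nose(s),nose(s,(.105,0,0))[0],nose(s,(.09,0,0))[0])
```

```text
9.3 [ 0.52613773 -0.19228797  0.14020401] [-0.63642229 -0.07501755 -2.53987328] [-6.63843038e-04 -8.07789066e-01  6.50002812e-03] (array([ 0.59858707, -0.19137255,  0.06948022]), array([0.00153342, 0.54418418, 0.00110625])) [ 0.61012601 -0.19135595  0.05957554] [ 0.59729277 -0.19137015  0.06734134]
```

Emit:
play_rows --pt "0 0 0 0.0009 0 0.0005 1" --pt "0 0 0 0.0017 0 0.001 1" --pt "0 0 0 0.0017 0 0.001 1"

```text
clock: 9.68
tool_pos: [0.5245, -0.1923, 0.1402]
tool_rot: [3.14, -0.544, -3.14]
contact_force: [0.6, -0.4, -3.3]
grip_width: 0.0119
gripper_force: 98.7
```

Emit:
play_rows --pt "0 0 0 0.0009 0 0.0005 1" --pt "0 0 0 0.0013 0 0.0008 1" --pt "0 0 0 0.0013 0 0.0008 1"

```text
clock: 10.05
tool_pos: [0.523, -0.1923, 0.1402]
tool_rot: [3.14, -0.544, -3.14]
contact_force: [0.1, 0.2, -3.6]
grip_width: 0.0121
gripper_force: 98.7
```

Emit:
play_rows --pt "0 0 0 0.0005 0 0.0003 1" --pt "0 0 0 0.0009 0 0.0005 1" --pt "0 0 0 0.0009 0 0.0005 1"

```text
clock: 10.42
tool_pos: [0.522, -0.1923, 0.1403]
tool_rot: [3.14, -0.544, -3.14]
contact_force: [0.5, 0.6, -4.0]
grip_width: 0.0123
gripper_force: 98.7
```

Emit:
play_rows --pt "0 0 0 0.0005 0 0.0003 1" --pt "0 0 0 0.0009 0 0.0005 1" --pt "0 0 0 0.0009 0 0.0005 1"

```text
clock: 10.8
tool_pos: [0.5212, -0.1923, 0.1402]
tool_rot: [3.14, -0.543, -3.14]
contact_force: [2.2, -0.7, -4.0]
grip_width: 0.012
gripper_force: 98.7
```

Emit:
play_rows --pt "0 0 0 0.0005 0 0.0003 1" --pt "0 0 0 0.0009 0 0.0005 1" --pt "0 0 0 0.0009 0 0.0005 1"

```text
clock: 11.18
tool_pos: [0.5205, -0.1924, 0.1401]
tool_rot: [3.14, -0.542, -3.141]
contact_force: [4.9, -0.2, -6.2]
grip_width: 0.0123
gripper_force: 98.7
```

Emit:
play_rows --pt "0 0 0 -0.0013 0 -0.0008 1" --pt "0 0 0 -0.0013 0 -0.0008 1" --pt "0 0 0 -0.0013 0 -0.0008 1"

```text
clock: 11.55
tool_pos: [0.5212, -0.1924, 0.1405]
tool_rot: [3.14, -0.544, -3.14]
contact_force: [1.4, -0.2, -4.4]
grip_width: 0.0119
gripper_force: 98.7
```

Run:
```python
from h import *
from workcell import robot
s=robot.observe();print(s['clock'],s['tool_pos'],s['contact_force'],nose(s,(.09,0,0)))
for th in np.linspace(.54,.03,18)[1:]:
    k=(.54-th)/.51
    p,r=tcp(th,.5930,.0676-k*.0006,pt=(.09,0,0),y=-.1914);print(round(th,2),row(s,p,r))
```

```text
11.55 [ 0.52122819 -0.1923598   0.14052376] [ 1.37393597 -0.20814597 -4.43540621] (array([ 0.59238482, -0.19144141,  0.06766265]), array([0.00140488, 0.54416094, 0.00116039]))
0.51 [0.05, -1.96, 0.06, 0.0002, 0.0002, 0.0031]
0.48 [0.05, -3.68, 0.06, 0.0008, 0.0002, 0.0062]
0.45 [0.05, -5.4, 0.05, 0.0013, 0.0002, 0.0092]
0.42 [0.05, -7.11, 0.05, 0.0018, 0.0002, 0.0123]
0.39 [0.05, -8.83, 0.05, 0.0021, 0.0001, 0.0153]
0.36 [0.05, -10.55, 0.05, 0.0023, 0.0001, 0.0184]
0.33 [0.05, -12.27, 0.05, 0.0025, 0.0001, 0.0215]
0.3 [0.05, -13.99, 0.05, 0.0025, 0.0001, 0.0246]
0.27 [0.05, -15.71, 0.05, 0.0025, 0.0001, 0.0277]
0.24 [0.05, -17.43, 0.05, 0.0024, 0.0001, 0.0307]
0.21 [0.06, -19.15, 0.05, 0.0022, 0.0001, 0.0338]
0.18 [0.06, -20.86, 0.05, 0.0018, 0.0001, 0.0369]
0.15 [0.06, -22.58, 0.05, 0.0014, 0.0001, 0.0399]
0.12 [0.06, -24.3, 0.05, 0.0009, 0.0001, 0.043]
0.09 [0.06, -26.02, 0.05, 0.0004, 0.0001, 0.046]
0.06 [0.06, -27.74, 0.04, -0.0003, 0.0001, 0.049]
0.03 [0.06, -29.46, 0.04, -0.0011, 0.0001, 0.052]
```

Emit:
play_rows --pt "0 -2 0 0.0002 0 0.0031 1" --pt "0 -3.7 0 0.0008 0 0.0062 1" --pt "0 -5.4 0 0.0013 0 0.0092 1" --pt "0 -7.1 0 0.0018 0 0.0123 1" --pt "0 -8.8 0 0.0021 0 0.0153 1" --pt "0 -10.5 0 0.0023 0 0.0184 1" --pt "0 -12.3 0 0.0025 0 0.0215 1" --pt "0 -12.3 0 0.0025 0 0.0215 1"

```text
clock: 12.55
tool_pos: [0.5077, -0.1922, 0.1236]
tool_rot: [3.14, -0.329, -3.141]
contact_force: [2.0, 0.1, -4.4]
grip_width: 0.0123
gripper_force: 98.5
```

Run:
```python
from h import *
from workcell import robot
s=robot.observe();print(s['clock'],s['tool_pos'],s['contact_force'],s['moment'],nose(s,(.09,0,0)))
for th in np.linspace(.33,.03,11)[1:]:
    k=(.54-th)/.51
    p,r=tcp(th,.5930,.0676-k*.0006,pt=(.09,0,0),y=-.1914);print(round(th,2),row(s,p,r))
```

```text
12.55 [ 0.50766014 -0.19218693  0.12364338] [ 2.02229298  0.12816299 -4.39329477] [ 0.00228949 -1.06865013 -0.04415001] (array([ 0.59273151, -0.19131197,  0.06765279]), array([0.00130139, 0.32902257, 0.00049111]))
0.3 [0.07, -1.66, 0.03, 0.0003, -0.0, 0.0031]
0.27 [0.07, -3.38, 0.02, 0.001, -0.0, 0.0061]
0.24 [0.07, -5.1, 0.02, 0.0015, -0.0, 0.0092]
0.21 [0.07, -6.82, 0.02, 0.0019, -0.0, 0.0122]
0.18 [0.07, -8.54, 0.02, 0.0023, -0.0, 0.0153]
0.15 [0.07, -10.26, 0.02, 0.0025, -0.0, 0.0184]
0.12 [0.07, -11.98, 0.02, 0.0027, -0.0, 0.0214]
0.09 [0.07, -13.7, 0.02, 0.0028, -0.0, 0.0245]
0.06 [0.07, -15.41, 0.02, 0.0028, -0.0, 0.0276]
0.03 [0.07, -17.13, 0.02, 0.0027, -0.0, 0.0307]
```

Emit:
play_rows --pt "0 -1.7 0 0.0003 0 0.0031 1" --pt "0 -3.4 0 0.001 0 0.0061 1" --pt "0 -5.1 0 0.0014 0 0.0092 1" --pt "0 -6.8 0 0.0018 0 0.0122 1" --pt "0 -8.5 0 0.0021 0 0.0153 1" --pt "0 -10.3 0 0.0023 0 0.0184 1" --pt "0 -12 0 0.0025 0 0.0214 1" --pt "0 -13.7 0 0.0026 0 0.0243 1" --pt "0 -13.7 0 0.0026 0 0.0243 1"

```text
clock: 13.68
tool_pos: [0.4974, -0.1921, 0.1012]
tool_rot: [3.14, -0.091, -3.141]
contact_force: [2.5, -0.5, -5.2]
grip_width: 0.0118
gripper_force: 98.5
```

Run:
```python
from h import *
from workcell import robot
s=robot.observe();print(s['clock'],s['tool_pos'],s['contact_force'],s['moment'],nose(s,(.09,0,0)))
for th in (.06,.03,.015,0):
    k=(.54-th)/.51
    p,r=tcp(th,.5930,.0676-k*.001,pt=(.09,0,0),y=-.1914);print(round(th,2),row(s,p,r))
```

```text
13.675 [ 0.49741622 -0.19211114  0.10124115] [ 2.47063673 -0.5105416  -5.23016337] [-0.00715448 -0.572964    0.07760407] (array([ 0.59329569, -0.19124404,  0.0669013 ]), array([0.00158173, 0.0908585 , 0.00027918]))
0.06 [0.09, -1.77, 0.01, 0.001, -0.0001, 0.0033]
0.03 [0.09, -3.49, 0.01, 0.0016, -0.0001, 0.0064]
0.01 [0.09, -4.35, 0.01, 0.0019, -0.0001, 0.0079]
0 [0.09, -5.21, 0.01, 0.0022, -0.0001, 0.0094]
```

Emit:
play_rows --pt "0 -1.8 0 0.0004 0 0.0033 1" --pt "0 -3.5 0 0.001 0 0.0062 1" --pt "0 -4.4 0 0.0013 0 0.0077 1" --pt "0 -4.8 0 0.0015 0 0.0085 1" --pt "0 -4.8 0 0.0015 0 0.0085 1"

```text
clock: 14.3
tool_pos: [0.4953, -0.1922, 0.0927]
tool_rot: [3.14, -0.007, -3.141]
contact_force: [0.0, 0.1, -4.2]
grip_width: 0.0123
gripper_force: 98.4
```

Run:
```python
from h import *
from workcell import robot
s=robot.observe();print(s['clock'],s['tool_pos'],s['contact_force'],s['moment'],nose(s,(.09,0,0)),nose(s,(-.072,0,0)))
```

```text
14.3 [ 0.49533403 -0.19216004  0.09268048] [ 0.03881264  0.05016093 -4.1554668 ] [ 0.00205362 -0.19514276 -0.04954322] (array([ 0.59374844, -0.19127563,  0.06647605]), array([0.00145986, 0.00716311, 0.00047943])) (array([ 0.43175261, -0.19135329,  0.06763647]), array([0.00145986, 0.00716311, 0.00047943]))
```

Emit:
play_rows --pt "0 -0.4 0 0 0 0.0005 1" --pt "0 -0.4 0 0 0 0.001 1" --pt "0 -0.4 0 0 0 0.001 1"

```text
clock: 14.68
tool_pos: [0.4955, -0.1922, 0.0916]
tool_rot: [3.14, 0.0, -3.141]
contact_force: [0.4, 0.0, -3.2]
grip_width: 0.0121
gripper_force: 98.5
```

Emit:
play_rows --pt "0 0 0 0 0 0.0004 1" --pt "0 0 0 0 0 0.0008 1" --pt "0 0 0 0 0 0.0008 1"

```text
clock: 15.05
tool_pos: [0.4956, -0.1923, 0.0915]
tool_rot: [3.141, 0.001, -3.141]
contact_force: [-1.8, 0.9, 4.0]
grip_width: 0.0123
gripper_force: 99.5
```

Emit:
play_rows --pt "0 0 0 0 0 -0.0004 1" --pt "0 0 0 -0.003 0 -0.0004 1" --pt "0 0 0 -0.006 0 -0.0004 1" --pt "0 0 0 -0.009 0 -0.0004 1" --pt "0 0 0 -0.012 0 -0.0004 1" --pt "0 0 0 -0.014 0 -0.0004 1" --pt "0 0 0 -0.014 0 -0.0004 1"

```text
clock: 15.92
tool_pos: [0.51, -0.1924, 0.0915]
tool_rot: [3.141, 0.001, -3.141]
contact_force: [-3.6, -0.1, 4.2]
grip_width: 0.0123
gripper_force: 99.7
```

Emit:
play_rows --pt "0 0 0 -0.0005 0 0 1" --pt "0 0 0 -0.001 0 0 1" --pt "0 0 0 -0.001 0 0 1"

```text
clock: 16.3
tool_pos: [0.5104, -0.1923, 0.0915]
tool_rot: [3.141, 0.001, -3.141]
contact_force: [-5.2, 0.0, 5.8]
grip_width: 0.0118
gripper_force: 99.9
```

Emit:
play_rows --pt "0 0 0 0 0 -0.0004 1" --pt "0 0 0 -0.0005 0 -0.0004 1" --pt "0 0 0 -0.001 0 -0.0004 1" --pt "0 0 0 -0.001 0 -0.0004 1"

```text
clock: 16.8
tool_pos: [0.5119, -0.1922, 0.0915]
tool_rot: [3.14, 0.001, -3.141]
contact_force: [-1.9, -0.6, -1.7]
grip_width: 0.0119
gripper_force: 99.0
```

Emit:
play_rows --pt "0 0 0 -0.0005 0 0 1" --pt "0 0 0 -0.0008 0 0 1" --pt "0 0 0 -0.0008 0 0 1"

```text
clock: 17.18
tool_pos: [0.5127, -0.1922, 0.0915]
tool_rot: [3.14, 0.001, -3.141]
contact_force: [-1.0, 0.4, -3.9]
grip_width: 0.0117
gripper_force: 98.7
```

Emit:
play_rows --pt "0 0 0 -0.0005 0 0 1" --pt "0 0 0 -0.0008 0 0 1" --pt "0 0 0 -0.0008 0 0 1"

```text
clock: 17.55
tool_pos: [0.5133, -0.1922, 0.0917]
tool_rot: [3.14, 0.001, -3.141]
contact_force: [-1.2, -0.3, -3.0]
grip_width: 0.012
gripper_force: 98.7
```

Emit:
play_rows --pt "0 0 0 -0.0005 0 0 1" --pt "0 0 0 -0.0008 0 0 1" --pt "0 0 0 -0.0008 0 0 1"

```text
clock: 17.92
tool_pos: [0.5135, -0.1922, 0.0917]
tool_rot: [3.14, -0.0, -3.141]
contact_force: [-2.9, -0.7, -2.7]
grip_width: 0.0123
gripper_force: 98.7
```

Emit:
play_rows --pt "0 0 0 -0.0005 0 0 1" --pt "0 0 0 -0.001 0 0 1" --pt "0 0 0 -0.001 0 0 1"

```text
clock: 18.3
tool_pos: [0.5138, -0.1922, 0.0917]
tool_rot: [3.14, -0.002, -3.142]
contact_force: [-6.0, -0.1, -0.5]
grip_width: 0.0118
gripper_force: 99.2
```

Run:
```python
from h import *
from workcell import robot
s=robot.observe();print(s['clock'],s['tool_pos'],s['contact_force'],nose(s,(.056,0,.0025)),nose(s,(0,0,0))[0])
```

```text
18.3 [ 0.51375307 -0.19220535  0.09174057] [-5.95710648 -0.06031852 -0.51161729] (array([ 0.57831729, -0.19137496,  0.06864142]), array([1.12048682e-03, 1.54948836e-03, 7.16526302e-05])) [ 0.52231349 -0.19137617  0.06622819]
```

Stopped firmly at 6 N with the heel at x = 0.578, i.e. 8 mm behind the stud axis seen in the images. I'll settle it on the rim and release.

Emit:
play_rows --pt "0 0 0 0.0006 0 0.0005 1" --pt "0 0 0 0.0006 0 0.0006 1" --pt "0 0 0 0.0006 0 0.0006 0.8" --pt "0 0 0 0.0006 0 0.0006 0.6" --pt "0 0 0 0.0006 0 0.0006 0.3" --pt "0 0 0 0.0006 0 0.0006 0" --pt "0 0 0 0.0006 0 0.0006 0" --pt "0 0 0 0.0006 0 0.0006 0" --pt "0 0 0 0.0006 0 0.0006 0"

```text
clock: 19.42
tool_pos: [0.5145, -0.1923, 0.0911]
tool_rot: [3.14, 0.001, -3.141]
contact_force: [0.2, 0.1, 0.2]
grip_width: 0.0854
gripper_force: 0.0
```

Emit:
play_rows --pt "0 0 0 0 0 -0.02 0" --pt "0 0 0 0 0 -0.06 0" --pt "0 0 0 0 0 -0.1 0" --pt "0 0 0 0.04 0 -0.14 0" --pt "0 0 0 0.04 0 -0.14 0" --pt "0 0 0 0.04 0 -0.14 0"

```text
clock: 20.18
tool_pos: [0.4745, -0.1925, 0.2308]
tool_rot: [3.141, 0.002, -3.141]
contact_force: [0.6, -0.6, -0.4]
grip_width: 0.0852
gripper_force: 0.0
```

Run:
```python
from h import *
from workcell import robot
s=robot.observe();print(s['clock'],s['tool_pos'],s['contact_force'],s['grip_width'])
f=robot.grab_frame('wrist')
T=f['mount'];A0=R.from_euler('xyz',s['tool_rot']).as_matrix();A=A0@T[:3,:3];o=s['tool_pos']+A0@T[:3,3]
im=f['frame'][...,::-1].copy()
O=np.array([.522,-.1914,.066])
for u in proj(f,[O+q for q in[(.056,-.025,.005),(.09,.025,.005),(.105,.06,.005),(.105,-.06,.005),(-.105,.06,.005),(-.105,-.06,.005)]],o,A): cv2.circle(im,tuple(int(round(v)) for v in u),1,(0,0,255),-1)
cv2.imwrite('pics/w3.png',cv2.resize(im,(800,600)))
```

```text
20.175 [ 0.47452041 -0.19253866  0.23083829] [ 0.56898631 -0.6103356  -0.37022806] 0.08518532545385382
```

View pics/w3.png

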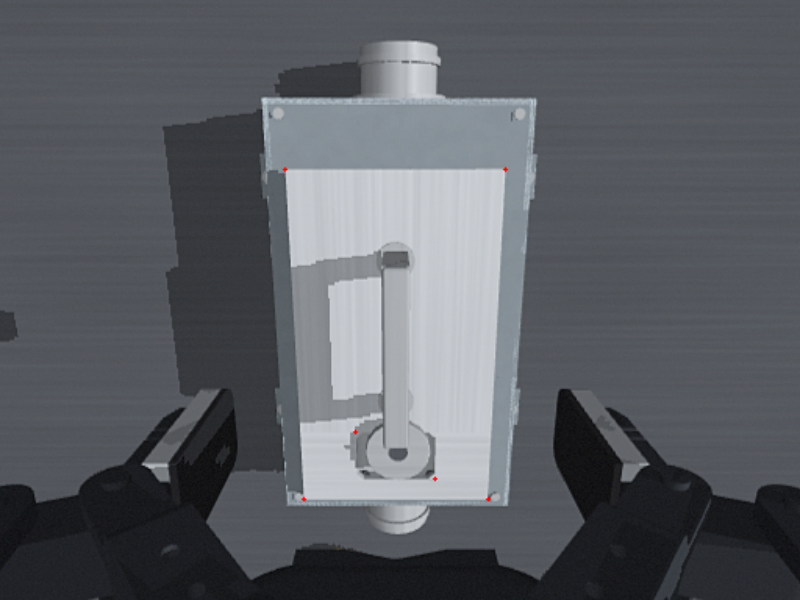

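The wrist view shows the cover level and on its predicted pose. The stud head at (398,450) overlaps the heel edge of the eye, and the gripper is clear, so I'm handing in.

```bash
python3 -c "
from workcell import robot
print(robot.sign_off())"
```

```text
the job is handed in; nothing more can be done
None
```

The cover is back on the trap, hooked under the stud head and slid home until the heel met the neck; I felt the stop at about 6 N and released it. The arm never touched the hammer, brush or can, and I handed in at about 20 s.

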